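# Close the cam clamp of a plywood jig with a T-handle hex key

## Task

Take the red T-handle hex key from the wooden rack and feel its tip fully home into the hex socket of the cam at the bottom of the round recess in the plywood clamping jig, without pushing hard. Then turn it clockwise, regrasping the handle about every quarter turn, until the blue jaw is closed on the workpiece, without forcing it past that, and leave the key standing in the cam, let go. Leave everything else where it is.

Things in the scene. Friction and masses are not known exactly. Their poses are not given: they have to be found in the camera images.
- key: T-handle hex key, 0.2 kg, upright in one of the rack's two holes, yaw varies. Steel hex stem 17 mm across flats (19.6 over corners), z = 0 to 72 mm; red crossbar 70 (own x) x 16 (own y) x 26 mm, z = 72 to 98 mm. Origin: centre of the tip's end face, z up the stem.
- key_bar (a point): centre of the key's red crossbar, 85 mm above the tip: the grip point, taken from above with the fingers closing along the key's y
- key_tip (a point): centre of the tip's end face (the key's origin). The last 3 mm of the stem are 15 mm across flats. The stem's flats face own +-x and every 60 degrees on from there.
- rack: fixed wooden tool block 80 x 210 x 50 mm (x, y, z), origin at the centre of its underside; two round blind holes 25 mm wide, 40 mm deep, at y = -55 and +55 mm. One holds the key, the other the blue driver, either way round.
- jig: fixed jig: base board 180 (x) x 260 mm (y), 18 mm thick, z up; origin at table level under the nominal cam axis. Bolted on it, and unyielding, a plywood clamp head: round the cam axis a housing 110 x 110 mm, 52 mm high, with an aluminium ring in it, top at z = 54 mm, and in that a round recess 40 mm wide. Blue jaw and dark workpiece lie towards -y, below z = 60 mm.
- recess (a point): nominal cam axis at the ring's top, 54 mm above the jig's origin. The head is bolted on up to 6 mm off along each of the jig's x and y, so the true recess centre differs by that. At its bottom, concentric, the brass cam's flat face at z = 38 mm (jig) with a hex socket 18.6 mm across flats, floor at z = 20 mm; its hex angle is not reported: find it by feel.
- cam (a joint): turn of the cam, rad, clockwise from above positive; starts between 0 and 0.5, stops hard at 3.3 (jaw closed on the workpiece), turns against about 0.1 N m of friction and stays where it is left. The blue jaw (100 mm long) moves 3 mm per rad along the jig's -y, 10 mm in all.
- driver: blue round-handled driver standing in the other hole of the rack, 100 mm tall, handle 28 mm wide, origin at the centre of its lower end: leave
- sample: square of laminated plywood 60 x 60 x 15 mm, origin under its centre: leave
- glue: white glue bottle 54 mm wide, 150 mm tall, orange cap, origin under its centre: leave
- sprayer: yellow spray bottle 84 mm wide, about 185 mm tall, origin under its centre: leave
- screwdriver: black-handled screwdriver lying down: leave
- mallet: wooden mallet lying down, head 70 x 130 x 60 mm: leave
- offcut: dark wooden offcut 50 x 110 x 30 mm: leave
Things that resemble listed ones, but are neither listed nor needed, are in the scene too. Of the things shaped like the key, the steel one is meant.

How it is judged (in metres and radians):
On the way, in this order (a step that is already met when the one before it is completed fails the run):
1. the key's tip is in the hex socket, at least 12 mm deep (z of key_tip in the frame of jig below 0.026 m and horizontal distance between key_tip and recess below 0.014 m and angle between key's own z axis and vertical below 0.12 rad), for 0.1 s.
2. part way (cam between 0.8 and 2.6 rad) the key is let go, standing in the socket, to be regrasped (all of step 1 and value of joint cam between 0.8 and 2.6 rad and contact force between the fingers and key below 0.1 N), for 0.1 s.
3. the cam is turned home with the key: at least 3.0 rad (value of joint cam above 3 rad), for 0.1 s.
At the end, for the whole second after the job is handed in: The cam stands at 3.0 rad or more (jaw within 1 mm of closed); the key stands in the socket, its tip at least 12 mm deep, tilted less than 0.12 rad, at rest and let go (all of step 1 and value of joint cam above 3 rad and linear speed of key below 0.02 m/s); the robot touches nothing.
It fails at once if the key pressed on the jig with more than 60 N (contact force between key and jig above 60 N).
It fails at once if a bystander moved by more than 20 mm (distance of any of driver, sample, glue, sprayer, screwdriver, mallet, offcut from where it was at the start of the episode above 0.02 m).
It also fails if it takes over 72 s, if anything falls off the work surface, if the arm or the gripper's body presses on something with over 40 N, if the wrist force passes 120 N, or if a joint passes its speed limit or range.

## Robot

A 6-joint arm with a two-finger parallel gripper is mounted at the origin on the work surface. World frame = base frame: x ahead of the robot, y to its left, z up, the work surface at z = 0. Lengths are in mm, angles in rad, forces in N, time in s.
With the tool pointing down it reaches from about 350 to 875 mm from the base axis. Payload 4.2 kg.
Tool frame: the origin (TCP) lies between the finger pads; the fingertips stand 25 mm ahead of it and the grasp point (between the pads) lies 6 mm ahead of it; z points along the fingers, y is the line along which they close (so a half turn about z gives the same grasp; the last joint's range is limited). The gripper opens to 85 mm and grips with 20 to 120 N. Pads are 22 mm wide; open, the fingers measure 114 mm over their backs; the gripper's body (76 mm by 85 mm) begins 54 mm behind the grasp point. The pads swing forward as they close: fully open they stand 13 mm farther back than shut.
Start: joints at [1.601, 0.385, 0.008, 0, -1.194, -0.259], TCP at [141.724, 608.698, 256.312] pointing down, gripper open.
Joint ranges: [-3.14, 3.14], [-1.21, 2.06], [-1.07, 1.41], [-3.16, 2.05], [-2.99, -0.16], [-3.1, 3.1]. Speed limits (rad/s): [2.79, 2.79, 3.14, 3.14, 3.14, 3.14].

## Interface

Orientations are given as a unit quaternion [x, y, z, w].
In Python, from bench import arm gives the robot as it stands.
- The arm moves only by the shell command python3 -m pendant 'ROWS'. ROWS is JSON, a list of rows, each a list of 7 numbers: the shift along the tool's x, y, z in m, then the turn, a rotation vector about the tool's x, y, z in degrees, then the finger opening in m, from 0 to 0.0854. In form: [[x, y, z, wx, wy, wz, fingers], ...]. A call has 1 to 12 rows; each row shifts and turns the commanded pose from where the row before left it, along the tool's axes as they then stand; what a row does not reach is not made up. A row lasts 1/10 s, in which the tool goes at most 50 mm and 8.59 degrees, less where a joint would pass 70% of its speed; a pose out of reach is approached as far as the arm can. A call is refused whole if a number of a shift passes 0.05 or a number of a turn 8.59, either way. A call with a gripper value outside its range is refused whole. The fingers move at their own pace and stop on an object; the grip force is fixed at half the most. Time passes only in rows, so rows that do not move let the fingers close. It gives the time, the measured TCP pose, the force, the opening and the grip force at its end, in the units of the state.
- arm.read_state(): the state, without advancing time (a new reading comes with each control period).
- arm.get_image(name): name is "side" or "top" or "wrist"; returns a dict with "image" (480x640x3 uint8, red, green, blue), "fx", "fy", "cx", "cy" (pixels), "xyz" and "rotation" of the camera in the world. Camera axes: x right, y down, z forward; pixel columns grow to the right and rows downward; lengths in mm; the calibration is good to about 2 mm. A picture is of the moment at which its call begins. There is no depth.
- arm.job_done(): hands the job in; it is judged then, once.
The state is a dict: "clock": time; "joints": joint angles; "joint_vel": joint speeds; "joint_efforts": joint torques, N m; "position": TCP position; "ee_rot": TCP orientation; "contact_force": force on the tool from outside, world axes, zero at the start; "wrist_torque": the same for the moment, N m; "gripper_width": finger opening in mm; "grasp_force": force on a finger pad.
Only numpy, scipy, OpenCV 4.12 (cv2) and the standard library are available. Lean on these libraries where they do the work, as an engineer would, in place of code of your own. Each camera call takes 0.05 s, during which the arm holds its last target. There are 200 camera calls.

## Working session

There is one attempt and no reset: what is moved stays moved. The work goes in short steps, Python scripts to look and compute and a shell command to move; the robot and the scene stay as the last step left them, time stands still between calls to the robot, and variables do not carry over. Pictures are saved under pics/ and viewed, at most 10 in all, crops included, and the job is handed in when it is done.

```bash
mkdir -p pics; python3 - <<'E'
from bench import arm
import cv2,json
print(arm.read_state())
for n in("top","side"):
    d=arm.get_image(n); cv2.imwrite(f"pics/{n}0.png",d["image"][:,:,::-1]); print(n,{k:(v.tolist() if hasattr(v,'tolist') else v) for k,v in d.items() if k!="image"})
E
```

```text
{'clock': 0.0, 'joints': array([ 1.60060210e+00,  3.85560378e-01,  6.60799744e-03, -5.04661112e-04,
       -1.19398755e+00, -2.58617934e-01]), 'joint_vel': array([ 0.00042314, -0.00153609,  0.00094986, -0.00086913, -0.00012283,
        0.00019985]), 'joint_efforts': array([ 9.02425600e-04, -3.92294025e+01,  1.88399023e+01,  4.18621033e+00,
       -4.71887222e-03,  5.59593886e-06]), 'position': array([141.6098101 , 608.19705926, 255.21139532]), 'ee_rot': array([ 9.93451530e-01, -1.14249091e-01, -7.80623754e-05,  1.09438109e-03]), 'contact_force': array([-0.09122994,  0.01366539,  0.248464  ]), 'wrist_torque': array([ 0.01983057,  0.01065735, -0.01251861]), 'grasp_force': 0.0, 'gripper_width': 85.2788860642611}
top {'fx': 614.4770016806161, 'fy': 614.4770016806161, 'cx': 316.1075434508231, 'cy': 236.77612194414587, 'xyz': [444.36674515107535, 16.595202161493823, 1508.905312420381], 'rotation': [-0.7010063986123505, 0.7123477800824602, -0.024004686063913542, 0.02396756898615511]}
side {'fx': 575.1827227823484, 'fy': 575.1827227823484, 'cx': 322.70500394289564, 'cy': 236.9513701483457, 'xyz': [212.70276464195706, -889.3878727068343, 1053.0304277177686], 'rotation': [0.905771441260925, -0.1727579986073262, 0.06847234240073077, -0.38084683068059616]}
```

View pics/top0.png

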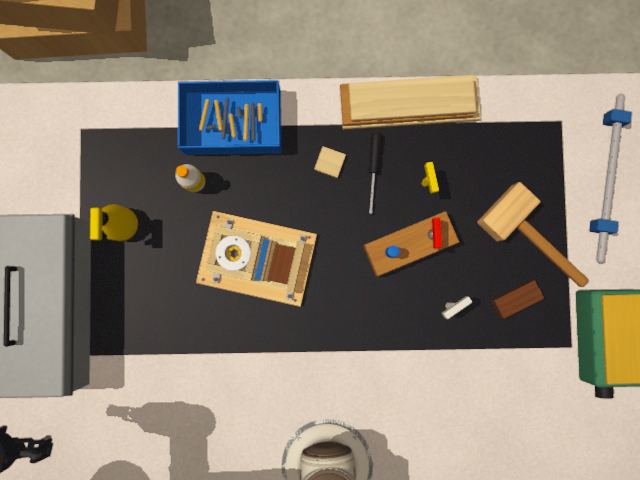

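View pics/side0.png

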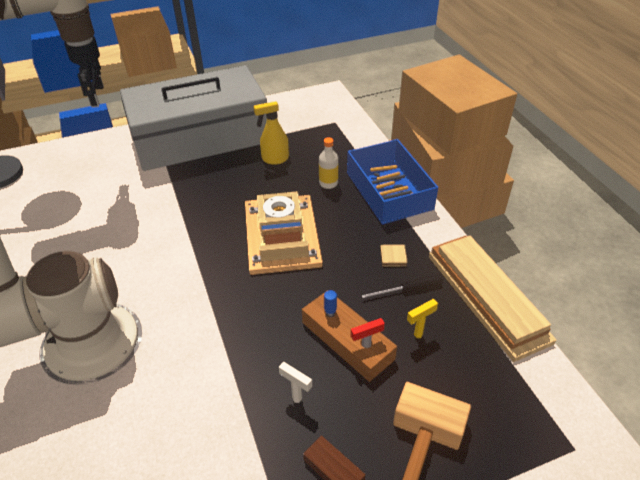

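The top view shows the red key at about (437,233) in the rack, the blue driver at (393,252), and the jig ring at about (233,253). The jaw lies to the right of the ring. Next I'll enlarge both regions.

```bash
cat > h.py <<'E'
import numpy as np
from scipy.spatial.transform import Rotation as R
from bench import arm
def cam(d):
    return np.array(d["xyz"]),R.from_quat(d["rotation"]).as_matrix()
def px2w(d,u,v,z):
    c,M=cam(d); r=M@np.array([(u-d["cx"])/d["fx"],(v-d["cy"])/d["fy"],1]); return c+r*(z-c[2])/r[2]
def w2px(d,p):
    c,M=cam(d); q=M.T@(np.array(p)-c); return d["cx"]+d["fx"]*q[0]/q[2],d["cy"]+d["fy"]*q[1]/q[2]
E
python3 - <<'E'
import cv2,numpy as np
t=cv2.imread("pics/top0.png");s=cv2.imread("pics/side0.png")
a=cv2.resize(t[205:315,190:325],None,fx=4,fy=4,interpolation=2)   # origin 190,205
cv2.imwrite("pics/jig_c.png",a)
k=cv2.resize(t[205:285,360:465],None,fx=5,fy=5,interpolation=2)
cv2.imwrite("pics/key_c.png",k)
h=cv2.cvtColor(t,cv2.COLOR_BGR2HSV)
m=((h[...,1]>200)&((h[...,0]<5)|(h[...,0]>175))&(h[...,2]>120)).astype(np.uint8)
n,l,st,c=cv2.connectedComponentsWithStats(m); print(st[1:],c[1:])
E
```

```text
[[432 219   9  29 218]] [[436.46330275 232.97706422]]
```

View pics/jig_c.png

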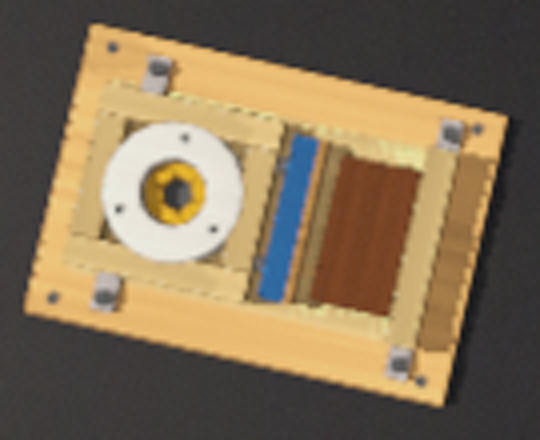

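View pics/key_c.png

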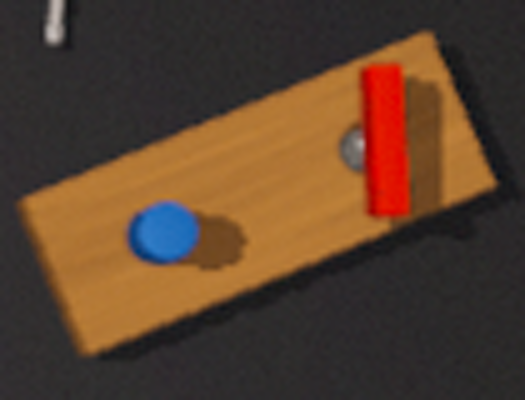

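The ring centre is at about (232.8,252.8) px, the board corners are clear, and the hex in the cam shows dark. The key's crossbar runs roughly vertically in the image, close to the world x axis.

```bash
python3 - <<'E'
from h import *
import cv2
d=arm.get_image("top"); t=d["image"][:,:,::-1].copy()
f=lambda x,y,ox,oy,s:((x+.5)/s-.5+ox,(y+.5)/s-.5+oy)
C=[px2w(d,*f(x,y,190,205,4),18) for x,y in((92,23),(508,117),(445,407),(25,313))]
for i in range(4):
    e=C[(i+1)%4]-C[i]; print("edge",np.linalg.norm(e),np.degrees(np.arctan2(e[1],e[0])))
print("board centre",np.mean(C,0)); print("corners",np.round(C))
print("ring",px2w(d,*f(172.5,192.5,190,205,4),54))
print("hexcentre at38/20",px2w(d,*f(174,192,190,205,4),38))
h=cv2.cvtColor(t,cv2.COLOR_BGR2HSV)
m=((h[...,1]>200)&((h[...,0]<5)|(h[...,0]>175))&(h[...,2]>120)).astype(np.uint8)
r=cv2.minAreaRect(cv2.findNonZero(m)); print(r); b=[px2w(d,u,v,95) for u,v in cv2.boxPoints(r)]; print(np.round(b,1),np.mean(b,0))
Rk=[px2w(d,*f(x,y,360,205,5),50) for x,y in((18,198),(432,30),(497,185),(85,355))]; print("rack",np.round(Rk),np.mean(Rk,0))
for x,y in((384,65),(388,216)): print(px2w(d,*f(x,y,360,205,5),100))
print("driver",px2w(d,*f(165,232,360,205,5),105))
E
```

```text
edge 260.10656815268544 -103.685848696453
edge 179.49912008932247 166.8528190863259
edge 260.39228997688286 76.53724318466207
edge 180.51052962286954 -13.240266825516805
board centre [495.88171194 161.23521803  18.        ]
corners [[614. 267.  18.]
 [553.  14.  18.]
 [378.  55.  18.]
 [439. 308.  18.]]
ring [508.484496   213.79425865  54.        ]
hexcentre at38/20 [509.47476931 215.06270741  38.        ]
((436.4825439453125, 232.65087890625), (29.113630294799805, 7.590517997741699), 87.1375961303711)
[[ 578.9 -252.6   95. ]
 [ 579.5 -270.2   95. ]
 [ 512.2 -271.5   95. ]
 [ 511.6 -254.    95. ]] [ 545.58346242 -262.08679754   95.        ]
rack [[ 524.  -96.   50.]
 [ 601. -295.   50.]
 [ 527. -324.   50.]
 [ 449. -126.   50.]] [ 525.18190571 -210.28535211   50.        ]
[ 579.91774925 -261.93089043  100.        ]
[ 510.29187023 -261.72660367  100.        ]
driver [ 504.37347264 -158.57994079  105.        ]
```

```bash
python3 -m pendant '[[0.037,0.025,0,0,0,0,0.085],[0.037,0.025,0,0,0,0,0.085],[0.037,0.025,0,0,0,0,0.085],[0.037,0.025,0,0,0,0,0.085],[0.037,0.025,0,0,0,0,0.085],[0.037,0.025,0,0,0,0,0.085],[0.037,0.025,0,0,0,0,0.085],[0.037,0.025,0,0,0,0,0.085],[0.037,0.025,0,0,0,0,0.085],[0.037,0.025,0,0,0,0,0.085],[0.037,0.025,0,0,0,0,0.085],[0,0,0,0,0,0,0.085]]'
python3 - <<'E'
from h import *
import cv2
d=arm.get_image("wrist"); np.save("w1.npy",d,allow_pickle=True); cv2.imwrite("pics/w1.png",d["image"][:,:,::-1])
s=arm.read_state(); print(s["joints"],s["position"]); c,M=cam(d); print(c,M,d["fx"]); print(w2px(d,[508.8,214.3,38]))
Rt=R.from_quat(s["ee_rot"]).as_matrix(); print(Rt.T@(c-s["position"]))
E
```

```text
clock: 1.35
position: [478.0, 245.0, 255.8]
ee_rot: [0.993, -0.117, -0.0, 0.001]
contact_force: [-0.5, -0.3, -0.0]
gripper_width: 85.2
grasp_force: 0.0
[ 7.79231093e-01  2.35810484e-01 -2.08716592e-01 -1.41437631e-04
 -1.12735557e+00  5.58156074e-01] [476.87764842 246.47030298 255.75926183]
[554.41689189 226.9041798  374.57811753] [[-0.23251181 -0.92478783 -0.30117393]
 [-0.97259243  0.22155856  0.0705392 ]
 [ 0.00149387  0.30932068 -0.95095662]] 360.1319552080141
(np.float64(343.5519745049975), np.float64(174.53972630136172))
[  79.88102782    1.19769047 -118.87251513]
```

View pics/w1.png

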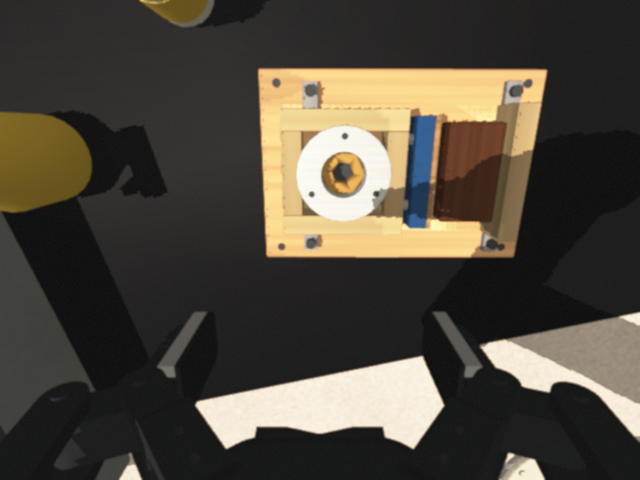

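The wrist picture puts the recess at about (344,173), against a prediction of (343.6,174.5), so the estimates agree. I'll go closer to read the hex angle.

```bash
python3 -m pendant '[[0.015,0.01,0.045,0,0,0,0.085],[0.015,0.01,0.045,0,0,0,0.085],[0,0,0.02,0,0,0,0.085],[0,0,0,0,0,0,0.085],[0,0,0,0,0,0,0.085]]'
python3 - <<'E'
from h import *
import cv2
d=arm.get_image("wrist"); np.save("w2.npy",d,allow_pickle=True)
s=arm.read_state(); print(s["position"]); p=w2px(d,[508.8,214.3,38]); print(p)
u,v=int(p[0])-40,int(p[1])-35; print(u,v)
cv2.imwrite("pics/w2.png",cv2.resize(d["image"][v:v+70,u:u+80,::-1],None,fx=8,fy=8,interpolation=cv2.INTER_CUBIC))
# ring at z=54 circle r, and axes
for z,r in((38,20),(54,20)):
    print([np.round(w2px(d,[508.8+r*np.cos(a),214.3+r*np.sin(a),z]),1).tolist() for a in (0,np.pi/2)])
E
```

```text
clock: 1.9
position: [500.5, 223.2, 146.9]
ee_rot: [0.994, -0.113, 0.0, -0.0]
contact_force: [0.1, 0.0, 0.0]
gripper_width: 84.8
grasp_force: 0.0
[500.94879251 223.61715403 147.82697656]
(np.float64(329.65186857005426), np.float64(236.61919362081548))
289 201
[[322.9, 207.6], [300.2, 243.1]]
[[323.2, 213.2], [298.9, 250.9]]
```

View pics/w2.png

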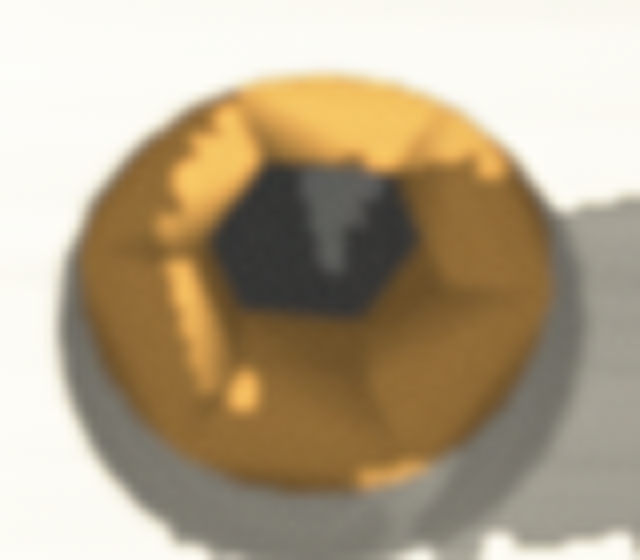

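The enlarged crop shows the dark hex with vertices near (262,165), (400,168), (415,240), (365,318), (237,305) and (212,240). The brass face spans x from 80 to 550 and y from 75 to 490. I'll back-project these for the angle and centre.

```bash
python3 - <<'E'
from h import *
import cv2
d=np.load("w2.npy",allow_pickle=True).item()
f=lambda x,y:((x+.5)/8-.5+289,(y+.5)/8-.5+201)
V=np.array([(262,165),(400,168),(415,240),(365,318),(237,305),(212,240)])
for z in(20,38):
    P=np.array([px2w(d,*f(x,y),z) for x,y in V])[:,:2]; c=P.mean(0)
    a=np.degrees(np.arctan2(*(P-c).T[::-1])); print(z,c,np.linalg.norm(P-c,axis=1).round(1),(a%60).round(1))
# brass spokes lines: outer ends
for z in (38,):
    P=np.array([px2w(d,*f(x,y),z)[:2] for x,y in((80,290),(550,275),(315,75),(300,490))]); print(P)
# ring outer fit (white) in image
im=d["image"];m=((im.min(2)>200)).astype(np.uint8)
n,l,st,cc=cv2.connectedComponentsWithStats(m); i=1+np.argmax(st[1:,4]); print(st[i],cc[i])
cs,_=cv2.findContours((l==i).astype(np.uint8),0,1); k=cv2.convexHull(max(cs,key=cv2.contourArea))
P=np.array([px2w(d,*q[0],54)[:2] for q in k]); A=np.c_[2*P,np.ones(len(P))]; s=np.linalg.lstsq(A,(P**2).sum(1),rcond=None)[0]; print("ring fit",s[:2],np.sqrt(s[2]+s[:2]@s[:2]))
E
```

```text
20 [508.08389539 215.18895977] [8.3 9.9 8.8 8.5 9.2 9.1] [21.7 58.4 16.8 18.9 58.1 17.2]
38 [513.12666677 214.48564711] [7.7 9.2 8.2 7.9 8.5 8.5] [21.7 58.4 16.8 18.9 58.1 17.2]
[[513.28534518 234.32839443]
 [505.83002439 196.28523935]
 [526.58006849 211.49437985]
 [492.00613868 220.50178092]]
[ 261  174  133  129 8466] [318.84053863 235.26612332]
ring fit [510.56541998 215.33489643] 41.42629530486619
```

```bash
python3 -m pendant '[[0,0,-0.03,0,0,-6.5,0.085],[0,0,-0.03,0,0,-6.5,0.085],[0.004,0.048,0,0,0,0,0.085],[0.004,0.048,0,0,0,0,0.085],[0.004,0.048,0,0,0,0,0.085],[0.004,0.048,0,0,0,0,0.085],[0.004,0.048,0,0,0,0,0.085],[0.004,0.048,0,0,0,0,0.085],[0.004,0.048,0,0,0,0,0.085],[0.004,0.048,0,0,0,0,0.085],[0.004,0.048,0,0,0,0,0.085],[0.005,0.048,0,0,0,0,0.085]]'
python3 -m pendant '[[0,0,0,0,0,0,0.085],[0,0,0,0,0,0,0.085]]'
python3 - <<'E'
from h import *
import cv2
d=arm.get_image("wrist"); np.save("w3.npy",d,allow_pickle=True)
s=arm.read_state(); print(s["position"],s["ee_rot"],s["joints"])
t=d["image"][:,:,::-1].copy(); cv2.imwrite("pics/w3.png",t)
h=cv2.cvtColor(t,cv2.COLOR_BGR2HSV)
m=((h[...,1]>150)&((h[...,0]<5)|(h[...,0]>175))&(h[...,2]>80)).astype(np.uint8)
k=cv2.minAreaRect(cv2.findNonZero(m)); print(k, m.sum())
print([np.round(w2px(d,[545.3+a,-262+b,z]),1).tolist() for z in (108,82) for a in(-35,35) for b in (-8,8)])
E
```

```text
clock: 3.15
position: [541.5, -259.3, 209.2]
ee_rot: [1.0, -0.0, 0.002, 0.001]
contact_force: [0.2, -0.0, 0.1]
gripper_width: 84.6
grasp_force: 0.0
clock: 3.35
position: [541.0, -258.6, 208.0]
ee_rot: [1.0, -0.002, 0.002, 0.0]
contact_force: [0.1, 0.4, -0.1]
gripper_width: 85.0
grasp_force: 0.0
[ 540.96213966 -257.58848603  207.86437585] [ 9.99998670e-01 -9.43370006e-04  1.31638481e-03  1.93642677e-04] [-1.74460151e-01  3.77457132e-01 -1.30494466e-01 -8.37541534e-05
 -1.06018463e+00  1.74341057e+00]
((322.86376953125, 242.5516815185547), (109.23391723632812, 25.152027130126953), 88.87670135498047) 2648
[[336.6, 299.0], [312.7, 299.0], [337.9, 195.4], [311.7, 195.5], [334.9, 283.2], [313.3, 283.2], [336.0, 188.7], [312.5, 188.7]]
```

View pics/w3.png

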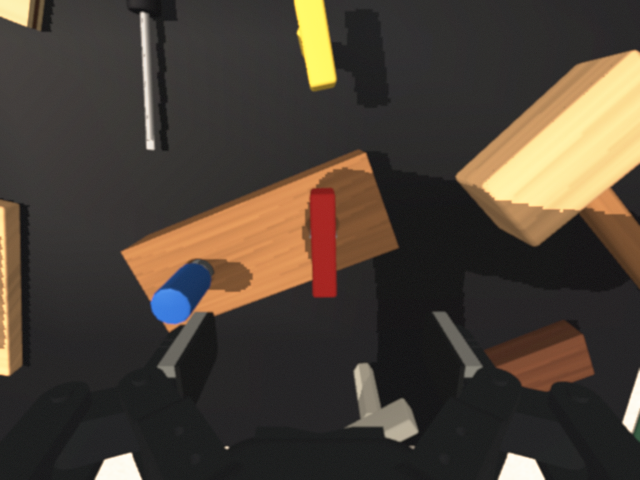

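The wrist view shows the crossbar centred at (323,243), about 1 mm off the prediction and yawed about +1°. Descending to grasp it.

```bash
python3 -m pendant '[[0.005,0.003,0.03,0,0,-1,0.085],[0,0,0.03,0,0,0,0.085],[0,0,0.03,0,0,0,0.085],[0,0,0.016,0,0,0,0.085],[0,0,0,0,0,0,0.085],[0,0,0,0,0,0,0.03],[0,0,0,0,0,0,0.005],[0,0,0,0,0,0,0.005],[0,0,0,0,0,0,0.005],[0,0,0,0,0,0,0.005],[0,0,0,0,0,0,0.005],[0,0,0,0,0,0,0.005]]'
```

```text
clock: 4.6
position: [546.1, -261.1, 101.3]
ee_rot: [1.0, 0.008, 0.001, 0.0]
contact_force: [0.6, 0.1, 5.6]
gripper_width: 15.5
grasp_force: 59.1
```

```bash
python3 -m pendant '[[0,0,-0.03,0,0,0,0.005],[0,0,-0.04,0,0,0,0.005],[0,0,-0.04,0,0,0,0.005],[0,0,-0.02,0,0,0,0.005],[0,0,0,0,0,0,0.005]]'
python3 -m pendant '[[-0.0025,-0.04,0,0,0,0,0.005],[-0.0025,-0.04,0,0,0,0,0.005],[-0.0025,-0.04,0,0,0,0,0.005],[-0.0025,-0.04,0,0,0,0,0.005],[-0.0025,-0.04,0,0,0,0,0.005],[-0.0025,-0.04,0,0,0,0,0.005],[-0.0025,-0.04,0,0,0,0,0.005],[-0.0025,-0.04,0,0,0,0,0.005],[-0.0025,-0.04,0,0,0,0,0.005],[-0.0025,-0.04,0,0,0,0,0.005],[-0.0025,-0.04,0,0,0,0,0.005],[-0.002,-0.036,0,0,0,0,0.005]]'
python3 -m pendant '[[0,0,0.03,0,0,7,0.005],[0,0,0.03,0,0,7,0.005],[0,0,0.03,0,0,0,0.005],[0,0,0,0,0,0,0.005],[0,0,0,0,0,0,0.005]]'
python3 - <<'E'
from h import *
import cv2
P=[]
for i in range(6): s=arm.read_state(); P.append(s["position"]); d=arm.get_image("wrist" if i<5 else "side")
print(np.mean(P,0),np.std(P,0),s["joints"],s["ee_rot"],s["contact_force"],s["gripper_width"])
cv2.imwrite("pics/s1.png",cv2.resize(d["image"][130:290,200:360,::-1],None,fx=3.75,fy=3.75,interpolation=2))
E
```

```text
clock: 5.1
position: [546.7, -261.2, 233.3]
ee_rot: [1.0, 0.008, 0.003, 0.001]
contact_force: [0.4, 0.4, -1.8]
gripper_width: 15.1
grasp_force: 59.1
clock: 6.3
position: [507.0, 215.9, 227.7]
ee_rot: [1.0, 0.008, -0.002, 0.001]
contact_force: [1.0, -0.2, -2.1]
gripper_width: 15.1
grasp_force: 59.2
clock: 6.8
position: [508.2, 214.2, 139.2]
ee_rot: [0.993, -0.114, -0.001, 0.001]
contact_force: [0.2, 0.2, -1.5]
gripper_width: 15.1
grasp_force: 59.3
[509.10044185 214.85133305 141.07434902] [0.43953889 0.33998407 0.94189231] [ 6.92881221e-01  3.73490774e-01 -3.27808647e-01  1.19920146e-04
 -8.66679007e-01  6.49024843e-01] [ 9.93461738e-01 -1.14156856e-01  1.00724817e-03 -9.86245692e-04] [ 0.46093886 -0.13907028 -2.9725004 ] 14.75855295861253
```

View pics/s1.png

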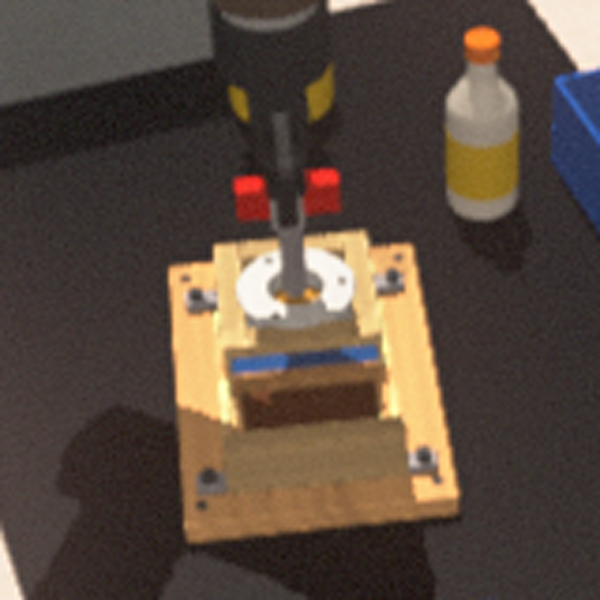

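The key stands over the recess with its tip near the ring centre (about (295,290) in the crop). Feeling downwards.

```bash
python3 -m pendant '[[0,0,0.003,0,0,0,0.005],[0,0,0.003,0,0,0,0.005],[0,0,0.002,0,0,0,0.005],[0,0,0,0,0,0,0.005]]'; for i in 1 2; do python3 -m pendant '[[0,0,0.001,0,0,0,0.005],[0,0,0.001,0,0,0,0.005]]'|grep -E "pos|cont"; done; python3 -m pendant '[[0,0,0.0005,0,0,0,0.005],[0,0,0.0005,0,0,0,0.005]]'|grep -E "pos|cont"
```

```text
clock: 7.5
position: [508.4, 214.5, 131.8]
ee_rot: [0.993, -0.114, -0.0, 0.0]
contact_force: [0.4, 0.2, -2.0]
gripper_width: 15.5
grasp_force: 59.3
position: [508.7, 214.7, 130.3]
contact_force: [-0.1, 1.4, -1.8]
position: [508.6, 214.7, 128.2]
contact_force: [-1.2, -0.7, -1.2]
position: [508.6, 214.7, 127.3]
contact_force: [-0.8, 1.5, -2.4]
```

```bash
for i in 1 2 3; do python3 -m pendant '[[0,0,0.001,0,0,0,0.005],[0,0,0,0,0,0,0.005]]'|grep -E "pos|cont"; done
```

```text
position: [508.7, 214.7, 126.3]
contact_force: [0.7, -0.4, -1.5]
position: [508.9, 214.7, 125.4]
contact_force: [0.3, -1.2, -1.5]
position: [508.9, 214.7, 124.3]
contact_force: [0.5, -0.7, -1.0]
```

```bash
for i in 1 2 3 4; do python3 -m pendant '[[0,0,0.001,0,0,0,0.005],[0,0,0.001,0,0,0,0.005],[0,0,0,0,0,0,0.005]]'|grep -E "pos|cont"; done
```

```text
position: [508.8, 214.7, 122.3]
contact_force: [2.0, -0.3, -1.9]
position: [508.8, 214.7, 120.3]
contact_force: [2.2, -1.8, -1.8]
position: [508.7, 214.7, 118.3]
contact_force: [2.2, -1.0, -1.8]
position: [508.7, 214.7, 116.2]
contact_force: [1.8, -0.5, -0.9]
```

```bash
for i in 1 2 3; do python3 -m pendant '[[0,0,0.001,0,0,0,0.005],[0,0,0,0,0,0,0.005]]'|grep -E "pos|cont"; done; for i in 1 2 3; do python3 -m pendant '[[0,0,0.0005,0,0,0,0.005],[0,0,0,0,0,0,0.005]]'|grep -E "pos|cont"; done
```

```text
position: [508.7, 214.7, 115.3]
contact_force: [1.8, -1.7, -1.8]
position: [508.7, 214.7, 114.3]
contact_force: [1.9, -0.6, -1.2]
position: [508.7, 214.7, 113.2]
contact_force: [2.9, -1.2, -1.1]
position: [508.7, 214.7, 112.8]
contact_force: [2.4, -0.6, -0.7]
position: [508.7, 214.7, 112.3]
contact_force: [3.1, -0.7, -0.2]
position: [508.6, 214.7, 111.8]
contact_force: [2.5, -0.1, -0.3]
```

```bash
for i in 1 2 3 4; do python3 -m pendant '[[0,0,0.0004,0,0,0,0.005],[0,0,0,0,0,0,0.005]]'|grep -E "pos|cont"; done
```

```text
position: [508.7, 214.7, 111.5]
contact_force: [2.4, -1.7, -0.4]
position: [508.7, 214.7, 111.4]
contact_force: [2.0, -0.3, 2.7]
position: [508.8, 214.8, 111.3]
contact_force: [1.3, -1.8, 4.4]
position: [508.9, 214.8, 111.2]
contact_force: [0.7, -1.2, 7.4]
```

Bottomed at TCP z 111.4, as expected for the floor at z = 20. I'll ease off and turn clockwise.

```bash
cat > st.py <<'E'
from h import *
s=arm.read_state(); print(np.round(s["position"],1),"yaw",round(2*np.degrees(np.arctan2(s["ee_rot"][1],s["ee_rot"][0])),1),"j6",round(s["joints"][5],3),"F",s["contact_force"].round(1),"T",s["wrist_torque"].round(2),"g",round(s["gripper_width"],1))
E
python3 -m pendant '[[0,0,-0.0006,0,0,2,0.005],[0,0,0,0,0,4,0.005],[0,0,0,0,0,4,0.005],[0,0,0,0,0,0,0.005]]'>/dev/null; python3 st.py;  python3 -m pendant '[[0,0,0,0,0,4,0.005],[0,0,0,0,0,4,0.005],[0,0,0,0,0,4,0.005],[0,0,0,0,0,0,0.005]]'>/dev/null; python3 st.py;
```

```text
[508.8 214.8 111.3] yaw -23.1 j6 0.475 F [ 2.4 -1.3  4. ] T [-0.23 -0.56  0.08] g 15.7
[509.3 215.1 111.3] yaw -35.0 j6 0.267 F [3.9 0.2 3.6] T [-0.09 -0.98  0.07] g 15.3
```

```bash
for i in 1 2; do python3 -m pendant '[[0,0,0,0,0,4,0.005],[0,0,0,0,0,4,0.005],[0,0,0,0,0,4,0.005],[0,0,0,0,0,0,0.005]]'>/dev/null; python3 st.py; done
```

```text
[509.4 215.3 111.3] yaw -47.0 j6 0.058 F [ 3.3 -0.3  3.7] T [ 0.1  -1.14  0.12] g 15.2
[509.6 215.4 111.3] yaw -58.9 j6 -0.151 F [4.  0.8 4. ] T [ 0.27 -1.47  0.08] g 15.0
```

```bash
python3 -m pendant '[[0.0003,-0.0005,-0.0003,0,0,0,0.005],[0,0,0,0,0,4,0.005],[0,0,0,0,0,4,0.005],[0,0,0,0,0,4,0.005],[0,0,0,0,0,0,0.005]]'>/dev/null; python3 st.py; python3 -m pendant '[[0,0,0,0,0,4,0.005],[0,0,0,0,0,4,0.005],[0,0,0,0,0,4,0.005],[0,0,0,0,0,4,0.005],[0,0,0,0,0,4,0.005],[0,0,0,0,0,0,0.005],[0,0,0,0,0,0,0.005]]'>/dev/null; python3 st.py
```

```text
[509.9 215.3 111.3] yaw -71.0 j6 -0.361 F [4.5 0.9 2. ] T [ 0.61 -1.62  0.09] g 15.3
[510.2 215.3 111.4] yaw 269.1 j6 -0.708 F [4.7 1.1 1. ] T [ 0.54 -1.95  0.05] g 15.1
```

```bash
python3 -m pendant '[[0,0,0,0,0,0,0.045],[0,0,0,0,0,0,0.045],[0,0,0,0,0,0,0.045],[0,0,0,0,0,0,0.045],[0,0,0,0,0,0,0.045],[0,0,0,0,0,0,0.045]]'; python3 st.py
python3 - <<'E'
from h import *
import cv2
d=arm.get_image("side")
cv2.imwrite("pics/s2.png",cv2.resize(d["image"][150:290,215:355,::-1],None,fx=4,fy=4,interpolation=2))
E
```

```text
clock: 15.3
position: [508.9, 214.5, 111.0]
ee_rot: [-0.7, 0.714, 0.0, -0.0]
contact_force: [0.7, 0.2, 0.1]
gripper_width: 45.0
grasp_force: 0.0
[508.9 214.5 111. ] yaw 268.9 j6 -0.712 F [0.7 0.2 0.1] T [ 0.05 -0.05  0.01] g 45.0
```

View pics/s2.png

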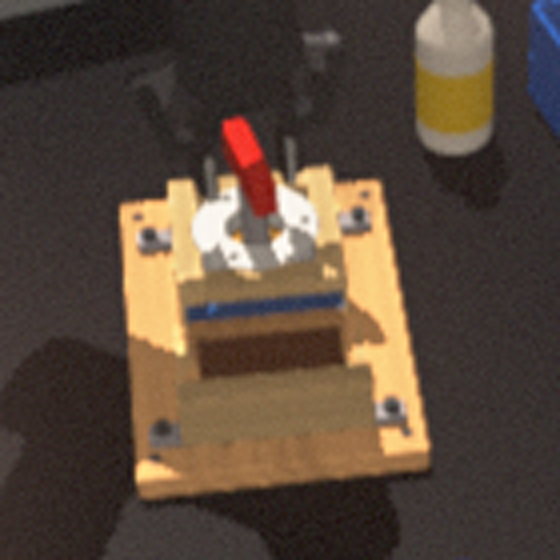

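Released: the key stands in the socket with its bar along y, the fingers are clear on both sides, and the jaw has moved. Now I'll recentre on the true axis, regrasp and continue.

```bash
python3 -m pendant '[[-0.0006,-0.0012,0,0,0,0,0.045],[0,0,0,0,0,0,0.005],[0,0,0,0,0,0,0.005],[0,0,0,0,0,0,0.005],[0,0,0,0,0,0,0.005],[0,0,0,0,0,0,0.005]]'>/dev/null; python3 st.py
for i in 1 2 3; do python3 -m pendant '[[0,0,0,0,0,4,0.005],[0,0,0,0,0,4,0.005],[0,0,0,0,0,4,0.005],[0,0,0,0,0,4,0.005],[0,0,0,0,0,4,0.005],[0,0,0,0,0,0,0.005],[0,0,0,0,0,0,0.005]]'>/dev/null; python3 st.py; done
```

```text
[510.7 215.3 111.3] yaw 268.9 j6 -0.711 F [ 1.1 -1.2  1.1] T [-0.22 -0.36  0.03] g 15.1
[510.8 215.3 111.3] yaw 249.0 j6 -1.059 F [ 1.9 -0.3  0.3] T [-0.34 -0.75  0.08] g 15.2
[510.9 215.3 111.4] yaw 229.0 j6 -1.407 F [ 4.6 -1.6  0.4] T [-0.55 -1.16  0.06] g 15.3
[510.9 215.2 111.4] yaw 209.0 j6 -1.756 F [ 4.3 -2.4  0.7] T [-0.91 -1.57  0.05] g 15.4
```

```bash
for i in 1 2 3 4 5; do python3 -m pendant '[[0,0,0,0,0,2,0.005],[0,0,0,0,0,2,0.005],[0,0,0,0,0,0,0.005]]'>/dev/null; python3 st.py; done
```

```text
[511.  215.2 111.4] yaw 205.0 j6 -1.826 F [ 4.9 -2.8  1.2] T [-0.96 -1.5   0.06] g 15.6
[511.  215.2 111.4] yaw 201.0 j6 -1.896 F [ 4.3 -2.9  0.5] T [-0.92 -1.6   0.08] g 15.1
[511.  215.2 111.4] yaw 197.0 j6 -1.966 F [ 4.9 -3.4  2. ] T [-0.98 -1.62  0.05] g 15.3
[511.  215.1 111.4] yaw 193.0 j6 -2.036 F [ 4.7 -2.5  0.8] T [-0.93 -1.61  0.06] g 15.3
[511.  215.1 111.4] yaw 189.0 j6 -2.105 F [ 5.  -3.5  0.6] T [-0.97 -1.58  0.15] g 15.1
```

```bash
python3 -m pendant '[[0,0,0,0,0,0,0.045],[0,0,0,0,0,0,0.045],[0,0,0,0,0,0,0.045],[-0.0005,-0.0005,0,0,0,0,0.045],[0,0,0,0,0,0,0.005],[0,0,0,0,0,0,0.005],[0,0,0,0,0,0,0.005],[0,0,0,0,0,0,0.005],[0,0,0,0,0,0,0.005]]'>/dev/null; python3 st.py
for i in 1 2 3 4; do python3 -m pendant '[[0,0,0,0,0,2,0.005],[0,0,0,0,0,2,0.005],[0,0,0,0,0,0,0.005]]'>/dev/null; python3 st.py; done
```

```text
[511.  214.6 111.3] yaw 188.9 j6 -2.106 F [ 0.1 -2.6  1.6] T [-0.65 -0.06  0.08] g 15.5
[511.  214.6 111.3] yaw 184.9 j6 -2.176 F [-0.7 -1.7  2.2] T [-0.65 -0.02  0.06] g 15.7
[511.  214.6 111.3] yaw 180.9 j6 -2.245 F [-0.7 -2.5  2.7] T [-0.72 -0.05  0.07] g 15.5
[511.  214.6 111.2] yaw 177.0 j6 -2.314 F [ 0.3 -3.4  3.1] T [-0.76 -0.05  0.08] g 15.4
[511.  214.7 111.3] yaw 173.0 j6 -2.384 F [ 0.5 -2.3  3.1] T [-0.83  0.07  0.03] g 15.1
```

```bash
for i in 1 2 3 4 5 6; do python3 -m pendant '[[0,0,0,0,0,2,0.005],[0,0,0,0,0,0,0.005]]'>/dev/null; python3 st.py; done
```

```text
[511.  214.7 111.3] yaw 171.0 j6 -2.419 F [-0.2 -2.5  3.4] T [-0.86  0.04  0.05] g 15.3
[511.  214.7 111.3] yaw 169.0 j6 -2.454 F [-0.1 -2.1  3.8] T [-0.92  0.08  0.06] g 15.3
[511.  214.8 111.2] yaw 167.0 j6 -2.488 F [ 0.3 -2.5  4.4] T [-0.96  0.1   0.11] g 15.3
[511.  214.8 111.2] yaw 165.0 j6 -2.523 F [-0.  -2.8  5.3] T [-0.98  0.07  0.02] g 15.5
[511.  214.8 111.2] yaw 163.0 j6 -2.558 F [ 0.5 -2.8  4. ] T [-0.98  0.16  0.1 ] g 15.3
[511.  214.8 111.2] yaw 161.0 j6 -2.593 F [-0.3 -3.1  3.9] T [-0.95  0.15  0.11] g 15.2
```

```bash
for i in 1 2 3 4 5; do python3 -m pendant '[[0,0,0,0,0,2,0.005],[0,0,0,0,0,0,0.005]]'>/dev/null; python3 st.py; done
```

```text
[511.  214.8 111.2] yaw 159.0 j6 -2.628 F [ 0.  -3.7  5.1] T [-1.04  0.14  0.09] g 15.4
[511.  214.8 111.2] yaw 157.0 j6 -2.663 F [-0.2 -3.3  4.9] T [-0.97  0.2   0.15] g 15.5
[511.  214.8 111.2] yaw 155.0 j6 -2.698 F [-0.6 -2.4  5.6] T [-0.96  0.16  0.04] g 15.4
[511.  214.8 111.2] yaw 153.0 j6 -2.733 F [-1.  -3.4  5.7] T [-1.    0.16  0.07] g 15.3
[511.  214.8 111.2] yaw 151.0 j6 -2.768 F [-0.1 -2.4  4.6] T [-0.98  0.16  0.08] g 15.4
```

```bash
for i in 1 2 3 4 5 6; do python3 -m pendant '[[0,0,0,0,0,2,0.005],[0,0,0,0,0,0,0.005]]'>/dev/null; python3 st.py; done
```

```text
[511.  214.8 111.2] yaw 149.0 j6 -2.803 F [-0.4 -3.2  5.5] T [-1.01  0.16  0.08] g 15.3
[511.  214.8 111.2] yaw 147.0 j6 -2.838 F [-0.6 -3.   5. ] T [-0.97  0.2   0.05] g 15.4
[511.  214.8 111.2] yaw 145.0 j6 -2.872 F [-0.5 -3.1  4.8] T [-0.97  0.19  0.08] g 15.6
[511.  214.8 111.2] yaw 143.0 j6 -2.907 F [ 0.1 -1.7  4.7] T [-0.97  0.19  0.  ] g 15.5
[511.  214.9 111.2] yaw 141.0 j6 -2.942 F [-1.4 -3.1  5.3] T [-0.95  0.19  0.05] g 15.4
[511.  214.9 111.2] yaw 139.0 j6 -2.977 F [-1.1 -3.6  5.2] T [-0.96  0.24  0.1 ] g 15.3
```

The rotation should be nearly complete, but no stop has been felt and joint 6 is near its end. I'll release, lift, look, and wind back half a turn.

```bash
python3 -m pendant '[[0,0,0,0,0,0,0.06],[0,0,0,0,0,0,0.06],[0,0,0,0,0,0,0.06],[0,0,0,0,0,0,0.06],[0,0,0,0,0,0,0.06],[0,0,-0.02,0,0,0,0.06],[0,0,-0.02,0,0,0,0.06],[0,0,-0.04,0,0,0,0.06],[0,0,-0.03,0,0,0,0.06],[0,0,0,0,0,0,0.06]]'; python3 st.py
python3 - <<'E'
from h import *
import cv2
w=arm.get_image("wrist"); d=arm.get_image("side")
np.save("w4.npy",w,allow_pickle=True)
a=cv2.resize(w["image"],(400,300),interpolation=3)
old=cv2.imread("pics/side0.png")[:,:,::-1]
b=cv2.resize(d["image"][185:275,240:330],(400,400),interpolation=2); o=cv2.resize(old[185:275,240:330],(400,400),interpolation=2)
out=np.zeros((600,800,3),np.uint8); out[:300,:400]=a
p=[w2px(w,[510-12,214-50,60])]; u,v=map(int,p[0]); u=min(max(u,75),565); v=min(max(v,60),420)
out[:300,400:]=cv2.resize(w["image"][v-56:v+56,u-75:u+75],(400,300),interpolation=2)
out[300:,:400]=o[60:360]; out[300:,400:]=b[60:360]
cv2.imwrite("pics/c.png",out[:,:,::-1])
E
```

```text
clock: 26.05
position: [513.2, 216.2, 226.2]
ee_rot: [0.351, 0.936, 0.004, 0.003]
contact_force: [0.7, 0.9, -0.4]
gripper_width: 59.7
grasp_force: 0.0
[513.2 216.2 226.2] yaw 138.9 j6 -2.979 F [ 0.7  0.9 -0.4] T [ 0.04  0.02 -0.01] g 59.7
```

View pics/c.png

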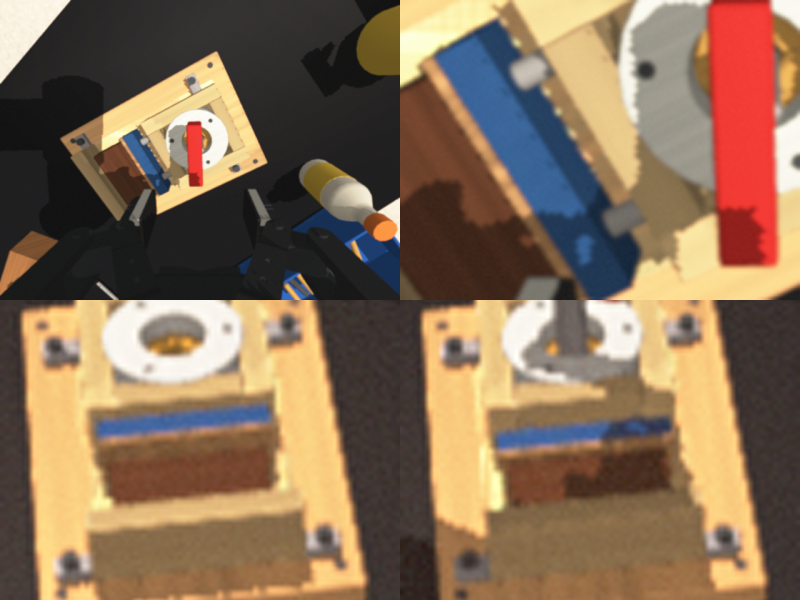

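The composite shows the jaw against the workpiece with no gap (lower right, y≈450, against a visible gap before at lower left). The key stands in the socket. I'll wind back half a turn, regrasp and check for the stop.

```bash
python3 -m pendant '[[0,0,0,0,0,-8.2,0.06],[0,0,0,0,0,-8.2,0.06],[0,0,0,0,0,-8.2,0.06],[0,0,0,0,0,-8.2,0.06],[0,0,0,0,0,-8.2,0.06],[0,0,0,0,0,-8.2,0.06],[0,0,0,0,0,-8.2,0.06],[0,0,0,0,0,-8.2,0.06],[0,0,0,0,0,-8.2,0.06],[0,0,0,0,0,-8.2,0.06],[0,0,0,0,0,-8.2,0.06]]'>/dev/null; python3 -m pendant '[[0,0,0,0,0,-8.2,0.06],[0,0,0,0,0,-8.2,0.06],[0,0,0,0,0,-8.2,0.06],[0,0,0,0,0,-8.2,0.06],[0,0,0,0,0,-8.2,0.06],[0,0,0,0,0,-8.2,0.06],[0,0,0,0,0,-8.2,0.06],[0,0,0,0,0,-8.2,0.06],[0,0,0,0,0,-8.2,0.06],[0,0,0,0,0,-8.2,0.06],[0,0,0,0,0,0,0.06]]'>/dev/null; python3 st.py
python3 - <<'E'
from h import *
P=[]
for i in range(6): P.append(arm.read_state()["position"]); arm.get_image("side")
print(np.mean(P,0))
E
```

```text
[510.3 214.4 219.3] yaw -48.9 j6 0.027 F [0.  0.3 0.7] T [0.01 0.01 0.02] g 59.9
[510.55567815 214.57914412 220.01342448]
```

```bash
python3 -m pendant '[[0,0,0.04,0,0,-7.8,0.06],[0,0,0.04,0,0,0,0.06],[0,0,0.018,0,0,0,0.06],[0,0,0.0105,0,0,0,0.06],[0,0,0,0,0,0,0.06],[0,0,0,0,0,0,0.06]]'>/dev/null; python3 st.py; python3 -m pendant '[[0,0,0,0,0,0,0.005],[0,0,0,0,0,0,0.005],[0,0,0,0,0,0,0.005],[0,0,0,0,0,0,0.005],[0,0,0,0,0,0,0.005],[0,0,0,0,0,0,0.005],[0,0,0,0,0,0,0.005]]'>/dev/null; python3 st.py;for i in 1 2 3 4; do python3 -m pendant '[[0,0,0,0,0,2,0.005],[0,0,0,0,0,0,0.005]]'>/dev/null; python3 st.py; done
```

```text
[511.7 215.3 113.6] yaw -41.1 j6 0.163 F [0.3 0.  0.5] T [-0.04  0.01  0.01] g 59.8
[511.2 214.7 113.6] yaw -41.1 j6 0.163 F [-2.  -0.4  7.6] T [-0.41  0.53  0.03] g 14.9
[511.2 214.8 113.6] yaw -43.1 j6 0.128 F [-0.7 -0.1  6.1] T [-0.34  0.52  0.13] g 15.2
[511.2 214.7 113.6] yaw -45.1 j6 0.093 F [-1.3 -1.1  5.8] T [-0.42  0.54  0.21] g 15.1
[511.2 214.8 113.6] yaw -47.1 j6 0.058 F [-1.4 -2.   5.4] T [-0.41  0.54  0.3 ] g 15.0
[511.2 214.8 113.6] yaw -49.0 j6 0.024 F [-1.  -2.4  5.8] T [-0.39  0.52  0.31] g 15.1
```

Torque has risen from about 0.08 to 0.3 N m, so the stop is reached. I'll ease the twist off, release and retreat.

```bash
python3 -m pendant '[[0,0,0,0,0,-2,0.005],[0,0,0,0,0,0,0.06],[0,0,0,0,0,0,0.06],[0,0,0,0,0,0,0.06],[0,0,0,0,0,0,0.06],[0,0,0,0,0,0,0.06],[0,0,-0.02,0,0,0,0.06],[0,0,-0.03,0,0,0,0.06],[0,0,-0.04,0,0,0,0.06],[0,0,-0.04,0,0,0,0.06],[0,0,0,0,0,0,0.06],[0,0,0,0,0,0,0.06]]'
python3 - <<'E'
from h import *
import cv2
d=arm.get_image("wrist"); t=d["image"][:,:,::-1].copy()
h=cv2.cvtColor(t,cv2.COLOR_BGR2HSV)
m=((h[...,1]>150)&((h[...,0]<5)|(h[...,0]>175))&(h[...,2]>80)).astype(np.uint8)
k=cv2.minAreaRect(cv2.findNonZero(m)); B=cv2.boxPoints(k); P=np.array([px2w(d,*b,105)[:2] for b in B])
print(k,P.mean(0),[np.linalg.norm(P[i]-P[i-1]).round(1) for i in(1,2)],[np.degrees(np.arctan2(*(P[i]-P[i-1])[::-1])).round(1) for i in (1,2)])
print(np.round(w2px(d,[511,214.8,105]),1))
# blue jaw edges in jig frame: distance of jaw from ring centre
j=((h[...,0]>100)&(h[...,0]<125)&(h[...,1]>120)&(h[...,2]>60)).astype(np.uint8)
n,l,st,c=cv2.connectedComponentsWithStats(j)
for i in range(1,n):
    if st[i,4]>300:
        u=np.array([-np.sin(np.radians(-13.4)),np.cos(np.radians(-13.4))])
        Q=np.array([px2w(d,x,y,58)[:2]-[511,214.8] for y,x in np.argwhere(l==i)[::7]]); print(st[i],np.percentile(Q@u,[1,50,99]).round(1))
E
python3 st.py
```

```text
clock: 31.95
position: [511.1, 215.1, 243.6]
ee_rot: [0.917, -0.4, 0.0, -0.001]
contact_force: [-1.2, -0.7, -0.3]
gripper_width: 59.7
grasp_force: 0.0
((321.1576843261719, 239.01559448242188), (96.31683349609375, 22.014747619628906), 88.93909454345703) [508.38502015 215.72674584] [np.float64(15.8), np.float64(75.5)] [np.float64(-136.0), np.float64(134.5)]
[319.5 238. ]
[    0     0   124   130 10598] [ 37.  101.5 161.5]
[ 359  116   72  105 2097] [-85.  -77.4 -70.4]
[510.5 214.7 242.2] yaw -47.1 j6 0.058 F [-0.6  0.5 -1.2] T [-0.07  0.06  0.03] g 60.0
```

```bash
python3 - <<'E'
from h import *
import cv2
u=np.array([-np.sin(np.radians(-13.4)),np.cos(np.radians(-13.4))])
def jaw(d):
    h=cv2.cvtColor(d["image"],cv2.COLOR_RGB2HSV)
    j=((h[...,0]>100)&(h[...,0]<125)&(h[...,1]>120)&(h[...,2]>60)).astype(np.uint8)
    Q=np.array([px2w(d,x,y,58)[:2]-[511,214.8] for y,x in np.argwhere(j)]); v=np.array([u[1],-u[0]])
    ok=(abs(Q@v)<30)&(Q@u<-40)&(Q@u>-110); return np.percentile(Q[ok]@u,[2,50,98]).round(1)
print("before",jaw(np.load("w1.npy",allow_pickle=True).item())); print("cam ~208deg",jaw(np.load("w4.npy",allow_pickle=True).item())); print("now",jaw(arm.get_image("wrist")))
E
```

```text
before [-73.6 -65.7 -57.1]
cam ~208deg [-82.2 -72.1 -61. ]
now [-85.  -77.8 -70.4]
```

The jaw has moved about 10 mm, no gap is left, and the stop was felt. The key stands free, so I'm handing in.

```bash
python3 -c "
from bench import arm
print(arm.job_done())"
```

```text
the job is handed in; nothing more can be done
None
```

The job is handed in: the key is seated in the cam, turned clockwise with regrasps until the torque rise showed the jaw closed on the workpiece, and left standing free; no verdict came back.

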